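# Unhook the hanging fruit basket and stand it on the chopping board

### The arm

A 7-joint arm with a two-finger parallel gripper is mounted at the origin on a cart in front of the work surface, level with it; the furniture and walls round the work are solid. World frame = base frame: x ahead of the robot, y to its left, z up, the work surface at z = 0. Lengths are in m, angles in rad, forces in N, time in s.
With the tool pointing down it reaches from about 0.425 to 0.875 m from the base axis. Payload 4.7 kg.
Tool frame: the origin (TCP) lies on the mounting face of the last link; the fingertips stand 182 mm ahead of it and the grasp point (between the pads) lies 164 mm ahead of it; z points along the fingers, y is the line along which they close (so a half turn about z gives the same grasp; the last joint's range is limited). The gripper opens to 87 mm and grips with 3 to 60 N. Pads are 19 mm wide; open, the fingers measure 117 mm over their backs; the gripper's body (75 mm by 190 mm) begins 51 mm behind the grasp point.
Start: joints at [1.195, 0.321, -0.07, 1.45, 0.023, 1.371, -0.057], TCP at [0.247, -0.601, 0.405] pointing down, gripper open.
Joint ranges: [-2.86, 2.86], [-0.3, 2.09], [-1.38, 1.24], [0.06, 2.45], [-1.56, 4.7], [0.09, 2.05], [-2.69, 2.69]. Speed limits (rad/s): [2.57, 2.57, 3.14, 3.14, 3.14, 3.14, 3.14].

### API

Orientations are given as a unit quaternion [x, y, z, w].
In Python, from workcell import r gives the robot as it stands.
- The arm moves only by the tool move_arm, never from a script. Its argument "deltas" is a list of rows, each an object of numbers: "x", "y", "z": the shift along the tool's x, y, z in cm; "wx", "wy", "wz": the turn, a rotation vector about the tool's x, y, z in rad; "hand": the gripper command: -1 is fully open, 1 is shut, values between are in proportion. A call has 1 to 12 rows; each row shifts and turns the commanded pose from where the row before left it, along the tool's axes as they then stand; what a row does not reach is not made up. A row lasts 1/12 s, in which the tool goes at most 41.7 mm and 7.16 degrees, less where a joint would pass 70% of its speed; a pose out of reach is approached as far as the arm can. A call with a gripper value outside its range is refused whole. The fingers move at their own pace and stop on an object; "grip_force" is the grip in N (left out, the last holds). Time passes only in rows, so rows that do not move let the fingers close. It gives the time, the measured TCP pose, the force, the opening and the grip force at its end, in the units of the state.
- r.get_obs(): the state, without advancing time (a new reading comes with each control period).
- r.get_image(name): name is "scene" or "top" or "wrist"; returns the picture (480x640x3 uint8, red, green, blue); there is no depth.
- r.get_calibration(name): a dict with "intrinsics" (3x3 intrinsics, pixels), "pose" (4x4, takes a point from camera to world coordinates). Camera axes: x right, y down, z forward; pixel columns grow to the right and rows downward; lengths in m; the calibration is good to about 2 mm. The wrist camera is an equidistant fisheye: a pixel r from the principal point sees the ray r / f radians off the axis. A picture is of the moment at which its call begins: read the wrist's pose just before it. get_calibration takes no time and is no camera call; for the wrist camera it gives the pose at the moment of the call.
- r.close_job(): hands the job in; it is judged then, once.
The state is a dict: "time_s": time; "qpos": joint angles; "joint_vel": joint speeds; "tau": joint torques, N m; "tcp_pos": TCP position; "tcp_rot": TCP orientation; "force": force on the tool from outside, world axes, zero at the start; "moment": the same for the moment, N m; "opening": finger opening in m; "grasp_force": force on a finger pad.
Only numpy, scipy, OpenCV 4.12 (cv2) and the standard library are available. Lean on these libraries where they do the work, as an engineer would, in place of code of your own. Each camera call takes 0.05 s, during which the arm holds its last target. There are 200 camera calls.

### The job

Take the wire basket with the lemon and the tomato down from its stand - raise it until its handle wire is above the tips of the two deep hooks before drawing it away, and do not wrench it against them - and set it down gently, upright, in the middle of the wooden chopping board, ready for cutting. Lemon and tomato stay in the basket; leave the fork, tin, pepper mill and salt shaker where they are.

Things in the scene. Friction and masses are not known exactly. Their poses are not given: they have to be found in the camera images.
- basket: open bright-steel wire basket, 112 (x) x 184 (y) mm, walls 68 high, floor 4 thick; 0.45 to 0.65 kg with its fruit. Origin: centre of its underside, z up. A rigid wire handle (6 mm wire) stands over its middle: uprights at y = +-92, straight top bar along y 165 mm above the underside. At the start it hangs by this bar on the hooks, underside at z = 85 mm, axes along the stand's, free to swing
- basket_grip (a point): centre of the round wooden grip on the basket's top bar: 22 mm thick, 76 mm long along the basket's y, 165 mm above the basket's underside, 250 mm above the worktop while it hangs. Pinch it from above, fingers closing along the basket's x; the weight lies below it, so the basket then hangs level
- stand: fixed stand of bright-steel rod, 210 mm wide (y), 267 mm high. Origin: on the worktop; z up, open front along its -x. The hanging bar lies above x = +35 mm. Uprights at x = +113, y = +-100 joined by a cross rail on top; foot rods 10 mm thick on the worktop from x = +118 to -30. Two hooks at y = +-62 come forward from the rail over the basket. Left or right of the middle, the board opposite
- hook_tips (a point): midway between the tips of the stand's two upturned hooks: stand x = +19, y = 0, z = 290 mm; 10 mm balls at y = +-62. The bar lies in troughs at x = +35, z = 250, with 7 mm play along x. To pass over the tips towards -x its centre must be above z = 298, but above 335 the basket's rim meets the hooks from below. Handle free of the hooks once the bar is at x < -10. Axes as the stand's
- board: wooden chopping board with rounded corners, 200 (x) x 300 (y) x 21 mm, loose, lying flat on the worktop, 0.84 kg. Origin: centre of its underside, so its top is 21 mm above it
- lemon: yellow lemon 72 x 55 x 56 mm in the basket's +y half. Origin on its surface, 28 mm from its centre (its underside at the start)
- tomato: red tomato 69 mm wide, 71 mm high in the basket's -y half. Origin at its underside at the start
- fork: steel fork 196 x 27 x 15 mm lying on the worktop along the board's front edge (robot side), about 130 mm from the board's centre; bystander. Origin: centre of its underside
- milk_tin: tin 75 mm across, 58 mm high standing on the worktop under the hanging basket; bystander. Origin: centre of its underside
- pepper_mill: dark wooden pepper mill 58 mm across, 170 mm high, behind the work near the coffee maker; bystander. Origin: centre of its underside
- salt_shaker: glass salt shaker 44 mm across, 90 mm high, beside the pepper mill; bystander. Origin: centre of its underside
Things that resemble listed ones, but are neither listed nor needed, are in the scene too. There is more than one size of the lemon; the one meant has the size given above.

How it is judged:
By the outcome, as a careful person would: the job done as asked, in the order asked, and still so for the second after the job is handed in, with the robot touching nothing.
It also fails if it takes over 48 s, if anything falls off the work surface, if the arm or the gripper's body presses on something with over 40 N, if the wrist force passes 120 N, or if a joint passes its speed limit or range.

## Working session

There is one attempt and no reset: what is moved stays moved. The work goes in short steps, Python scripts to look and compute and a tool call to move; the robot and the scene stay as the last step left them, time stands still between calls to the robot, and variables do not carry over. Pictures are saved under pics/ and viewed, at most 10 in all, crops included, and the job is handed in when it is done.

Besides the shell and the picture viewer there is one more tool, called as name(argument=value, ...), one argument or row to a line, values as JSON. move_arm: Moves the arm, as the interface text tells. Its arguments: {"type":"object","properties":{"deltas":{"type":"array","items":{"type":"object","properties":{"x":{"type":"number"},"y":{"type":"number"},"z":{"type":"number"},"wx":{"type":"number"},"wy":{"type":"number"},"wz":{"type":"number"},"hand":{"type":"number"}}}},"grip_force":{"type":"number"}},"required":["deltas"]}

```bash
mkdir -p pics; cat > h.py <<'E'
import numpy as np, cv2
from workcell import r
def snap(n,f):
    c=r.get_calibration(n); im=r.get_image(n); cv2.imwrite(f'pics/{f}.png',im[:,:,::-1]); np.savez(f'pics/{f}.npz',K=c['intrinsics'],P=c['pose']); return im
def ray(f,u,v,fish=False):
    d=np.load(f'pics/{f}.npz');K,P=d['K'],d['P']
    a=np.array([(u-K[0,2])/K[0,0],(v-K[1,2])/K[1,1]])
    if fish:
        t=np.linalg.norm(a); w=np.r_[a/max(t,1e-9)*np.sin(t),np.cos(t)]
    else: w=np.r_[a,1]; w/=np.linalg.norm(w)
    return P[:3,3],P[:3,:3]@w
def atz(f,u,v,z,fish=False):
    o,d=ray(f,u,v,fish); return o+d*(z-o[2])/d[2]
def tri(*L):
    A=np.zeros((3,3));b=np.zeros(3);R=[ray(*l) for l in L]
    for o,d in R:
        M=np.eye(3)-np.outer(d,d);A+=M;b+=M@o
    p=np.linalg.solve(A,b); return p,[np.linalg.norm((np.eye(3)-np.outer(d,d))@(p-o)) for o,d in R]
def proj(f,p):
    d=np.load(f'pics/{f}.npz');K,P=d['K'],d['P'];c=P[:3,:3].T@(np.asarray(p)-P[:3,3]);return (K@c/c[2])[:2]
E
python3 - <<'E'
from h import *
for n in ['scene','top','wrist']:
    snap(n,n+'0'); d=np.load(f'pics/{n}0.npz'); print(n,d['K'].round(1).tolist(),d['P'].round(3).tolist())
o=r.get_obs(); print(o['tcp_pos'],o['tcp_rot'],o['opening'],o['time_s'])
E
```

```text
scene [[458.8, 0.0, 325.9], [0.0, 458.8, 238.5], [0.0, 0.0, 1.0]] [[-0.531, -0.591, 0.607, -0.012], [-0.847, 0.374, -0.377, 0.324], [-0.004, -0.714, -0.7, 0.843], [0.0, 0.0, 0.0, 1.0]]
top [[489.8, 0.0, 313.0], [0.0, 489.8, 247.5], [0.0, 0.0, 1.0]] [[-0.011, -0.988, 0.156, 0.402], [-1.0, 0.01, -0.002, -0.037], [0.001, -0.156, -0.988, 1.162], [0.0, 0.0, 0.0, 1.0]]
wrist [[371.6, 0.0, 319.3], [0.0, 371.6, 238.3], [0.0, 0.0, 1.0]] [[0.379, -0.881, -0.284, 0.325], [-0.925, -0.361, -0.115, -0.569], [-0.001, 0.306, -0.952, 0.383], [0.0, 0.0, 0.0, 1.0]]
[ 0.24688756 -0.60113335  0.40390276] [ 9.81069904e-01  1.93652525e-01 -1.88214209e-04 -7.12821448e-04] 0.08711654257681467 0.15
```

View pics/scene0.png

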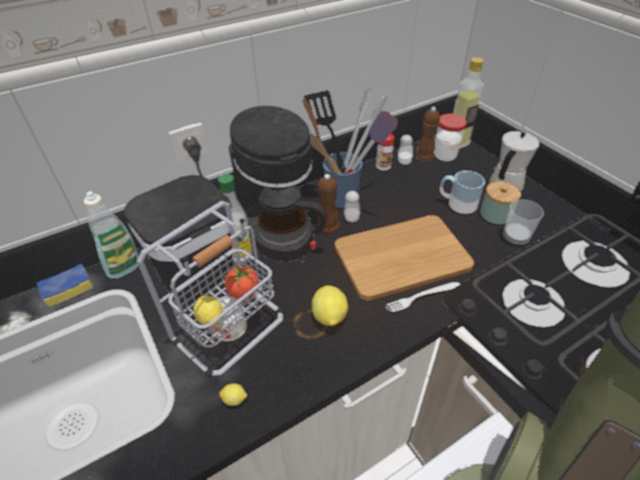

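View pics/top0.png

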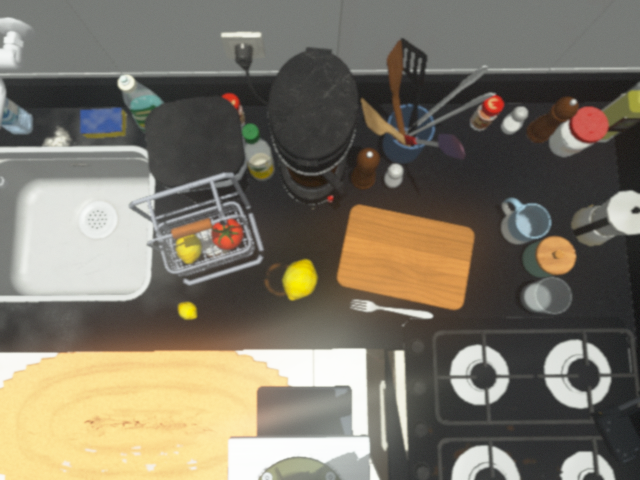

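The scene view shows the basket hanging on the stand with its wooden grip at about (212,250); the board's centre is near (403,256) and the fork near (423,296). In the top view the grip is at (192,227) and the board's centre near (406,256).

Lemon candidates in the scene view are in the basket (209,311), large on the worktop (329,306) and small on the worktop (233,394). The basket one fits, since it sits in the +y half beside the tomato. I'll confirm this in one enlarged crop.

```bash
python3 - <<'E'
from h import *
a=cv2.imread('pics/scene0.png')[195:375,130:290]; b=cv2.imread('pics/top0.png')[165:290,125:270]
a=cv2.resize(a,(400,450),interpolation=cv2.INTER_CUBIC) # 2.5x
b=cv2.resize(b,(400,345),interpolation=cv2.INTER_CUBIC) # 2.759x
o=np.zeros((450,800,3),np.uint8);o[:,:400]=a;o[:345,400:]=b;cv2.imwrite('pics/crop.png',o)
# board segmentation in top and scene; grip
for n,box in (('scene0',(325,210,480,300)),('top0',(330,200,480,312))):
    im=cv2.imread(f'pics/{n}.png');hsv=cv2.cvtColor(im,cv2.COLOR_BGR2HSV)
    m=cv2.inRange(hsv,(8,80,90),(25,255,255));k=np.zeros_like(m);x0,y0,x1,y1=box;k[y0:y1,x0:x1]=1;m=m*k
    c=max(cv2.findContours(m,0,2)[0],key=cv2.contourArea)
    pts=np.array([atz(n,u,v,0.021)[:2] for u,v in c[:,0,:]],np.float32)
    rr=cv2.minAreaRect(pts);print(n,'board',rr)
    m=cv2.inRange(hsv,(5,100,60),(18,255,200));k[:]=0
    x0,y0,x1,y1=(190,232,236,270) if n=='scene0' else (168,212,214,240)
    k[y0:y1,x0:x1]=1;m*=k;c=max(cv2.findContours(m,0,2)[0],key=cv2.contourArea);M=cv2.moments(c);g=(M['m10']/M['m00'],M['m01']/M['m00'])
    print(n,'grip',g,cv2.minAreaRect(c)); 
    if n=='scene0': gs=g
    else:
        p,e=tri(('scene0',*gs),('top0',*g));print(p,e)
E
```

```text
scene0 board ((0.5553506016731262, -0.2526964545249939), (0.308810293674469, 0.21461397409439087), 77.31079864501953)
scene0 grip (212.14583333333334, 250.42291666666668) ((212.46151733398438, 250.1923065185547), (13.590154647827148, 42.711917877197266), 56.3099365234375)
top0 board ((0.5471801161766052, -0.25435391068458557), (0.3053687512874603, 0.23020514845848083), 77.38499450683594)
top0 grip (191.53088101725703, 228.16575840145322) ((191.9890594482422, 228.3723602294922), (16.624755859375, 42.444366455078125), 85.10090637207031)
[0.58642929 0.19257836 0.24848439] [np.float64(0.001204571433818384), np.float64(0.0012045714338183272)]
```

View pics/crop.png

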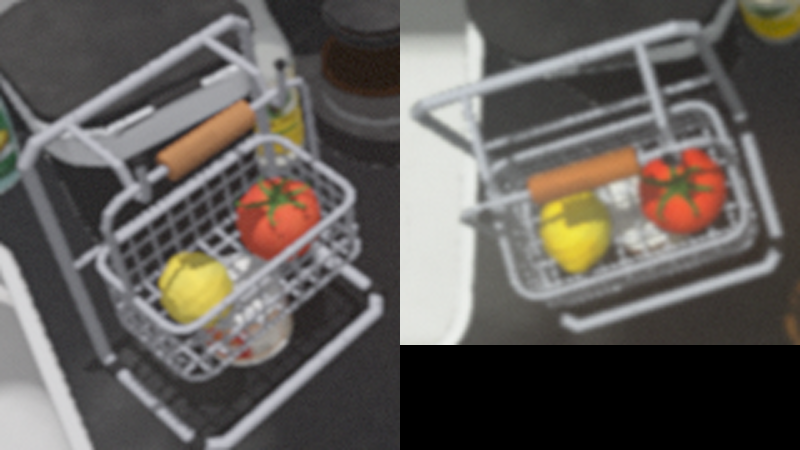

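The enlarged crop confirms it: the lemon meant is the one in the basket beside the tomato. I can see the bar lying in both hook troughs, with the tin below. Next I'll triangulate the bar direction and plan the approach over the board.

```bash
cat >> h.py <<'E'
from scipy.spatial.transform import Rotation as R
def yaw(): 
    X=R.from_quat(r.get_obs()['tcp_rot']).as_matrix(); return np.degrees(np.arctan2(X[1,0],X[0,0]))
def plan(p1,yaw1,n,p0=None,R0=None):
    o=r.get_obs(); p=np.array(o['tcp_pos'] if p0 is None else p0); Q=R.from_quat(o['tcp_rot']) if R0 is None else R0
    y=np.radians(yaw1); T=R.from_matrix(np.array([[np.cos(y),np.sin(y),0],[np.sin(y),-np.cos(y),0],[0,0,-1]]))
    w=(Q.inv()*T).as_rotvec()/n; d=(np.array(p1)-p)/n
    for i in range(n):
        print((Q.inv().apply(d)*100).round(2),w.round(4)); Q=Q*R.from_rotvec(w)
E
python3 - <<'E'
from h import *
P={}
for k,s,t in (('gripL',(196,263),(172.1,233.1)),('gripR',(230,241),(210.9,224.1)),('railL',(140,260),(130.4,203.8)),('railR',(226,204),(233.7,175.9)),('cornerL',(211.5,372),(187,283)),):
    p,e=tri(('scene0',*s),('top0',*t));P[k]=p;print(k,p.round(4),np.round(e,4))
for a,b in (('gripR','gripL'),('railR','railL')):
    d=P[a]-P[b];d=-d;print(a,np.degrees(np.arctan2(-d[0],d[1])),np.linalg.norm(d))
for c in ((350,208),(474,237),(466,307),(338,279)): print(atz('top0',*c,.021).round(3))
plan([.44,-.2,.55],63,16)
E
```

```text
gripL [0.5772 0.2289 0.245 ] [0.0002 0.0002]
gripR [0.5939 0.1556 0.2469] [0.0004 0.0004]
railL [0.635  0.3106 0.247 ] [0.0002 0.0002]
railR [0.6905 0.117  0.2488] [0.0048 0.0048]
cornerL [0.5064 0.2654 0.0066] [0.0073 0.0073]
gripR 12.813819781521826 0.07517623464064074
railR 15.991320051003367 0.20130064090816285
[ 0.677 -0.129  0.021]
[ 0.603 -0.421  0.021]
[ 0.439 -0.392  0.021]
[ 0.507 -0.097  0.021]
[ 2.07 -1.86 -0.91] [-0.0001 -0.     -0.0444]
[ 2.15 -1.77 -0.91] [-0.0001 -0.     -0.0444]
[ 2.23 -1.67 -0.91] [-0.0001 -0.     -0.0444]
[ 2.3  -1.57 -0.91] [-0.0001 -0.     -0.0444]
[ 2.36 -1.47 -0.91] [-0.0001 -0.     -0.0444]
[ 2.43 -1.36 -0.91] [-0.0001 -0.     -0.0444]
[ 2.49 -1.25 -0.91] [-0.0001 -0.     -0.0444]
[ 2.54 -1.14 -0.91] [-0.0001 -0.     -0.0444]
[ 2.59 -1.03 -0.91] [-0.0001 -0.     -0.0444]
[ 2.63 -0.91 -0.91] [-0.0001 -0.     -0.0444]
[ 2.67 -0.79 -0.91] [-0.0001 -0.     -0.0444]
[ 2.7  -0.67 -0.91] [-0.0001 -0.     -0.0444]
[ 2.73 -0.55 -0.91] [-0.0001 -0.     -0.0444]
[ 2.75 -0.43 -0.91] [-0.0001 -0.     -0.0444]
[ 2.77 -0.31 -0.91] [-0.0001 -0.     -0.0444]
[ 2.78 -0.19 -0.91] [-0.0001 -0.     -0.0444]
```

move_arm(
  deltas=[
    {"x":1.5,"y":-1.4,"z":-0.9,"wz":-0.044,"hand":-1},
    {"x":2.2,"y":-1.8,"z":-0.9,"wz":-0.044,"hand":-1},
    {"x":2.2,"y":-1.7,"z":-0.9,"wz":-0.044,"hand":-1},
    {"x":2.3,"y":-1.6,"z":-0.9,"wz":-0.044,"hand":-1},
    {"x":2.4,"y":-1.5,"z":-0.9,"wz":-0.044,"hand":-1},
    {"x":2.4,"y":-1.4,"z":-0.9,"wz":-0.044,"hand":-1},
    {"x":2.5,"y":-1.2,"z":-0.9,"wz":-0.044,"hand":-1},
    {"x":2.5,"y":-1.1,"z":-0.9,"wz":-0.044,"hand":-1},
    {"x":2.6,"y":-1.0,"z":-0.9,"wz":-0.044,"hand":-1},
    {"x":2.6,"y":-0.9,"z":-0.9,"wz":-0.044,"hand":-1},
    {"x":2.7,"y":-0.8,"z":-0.9,"wz":-0.044,"hand":-1},
    {"x":2.7,"y":-0.7,"z":-0.9,"wz":-0.044,"hand":-1},
  ],
)

```text
$.deltas[0]: bad value
```

move_arm(
  deltas=[
    {"x":2.7,"y":-0.6,"z":-0.9,"wz":-0.044,"hand":-1},
    {"x":2.7,"y":-0.4,"z":-0.9,"wz":-0.044,"hand":-1},
    {"x":2.7,"y":-0.3,"z":-0.9,"wz":-0.044,"hand":-1},
    {"x":1.5,"y":-0.2,"z":-0.9,"wz":-0.044,"hand":-1},
    {"x":0},
    {"x":0},
  ],
)

```text
$.deltas[0]: bad value
```

```bash
python3 - <<'E'
from h import *
snap('wrist','w1'); o=r.get_obs(); print(o['tcp_pos'],yaw(),o['time_s'],o['force'])
plan([.584,.192,.55],102.9,16)
E
```

```text
[ 0.24691176 -0.60115889  0.40408716] 22.33390753547511 0.2 [-0.50545698  1.24862532 -0.11372032]
[ 3.83 -3.79 -0.91] [-0.0001 -0.     -0.0879]
[ 4.15 -3.43 -0.91] [-0.0001 -0.     -0.0879]
[ 4.44 -3.06 -0.91] [-0.0001 -0.     -0.0879]
[ 4.69 -2.66 -0.91] [-0.0001 -0.     -0.0879]
[ 4.9  -2.23 -0.91] [-0.0001 -0.     -0.0879]
[ 5.08 -1.8  -0.91] [-0.0001 -0.     -0.0879]
[ 5.22 -1.34 -0.91] [-0.0001 -0.     -0.0879]
[ 5.31 -0.88 -0.91] [-0.0001 -0.     -0.0879]
[ 5.37 -0.41 -0.91] [-0.0001 -0.     -0.0879]
[ 5.39  0.06 -0.91] [-0.0001 -0.     -0.0879]
[ 5.36  0.54 -0.91] [-0.0001 -0.     -0.0879]
[ 5.29  1.   -0.91] [-0.0001 -0.     -0.0879]
[ 5.18  1.46 -0.91] [-0.0001 -0.     -0.0879]
[ 5.03  1.91 -0.91] [-0.0001 -0.     -0.0879]
[ 4.85  2.35 -0.91] [-0.0001 -0.     -0.0879]
[ 4.62  2.77 -0.91] [-0.0001 -0.     -0.0879]
```

View pics/w1.png

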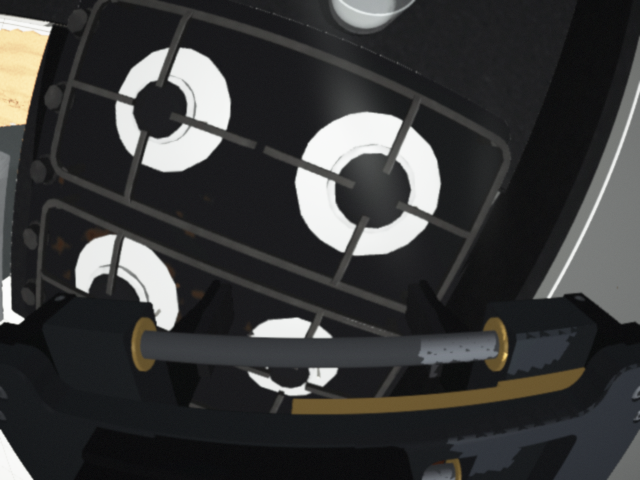

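The arm did not move, and the wrist picture shows only the stove. Both calls were refused, so I'll give every key in every row.

move_arm(
  deltas=[
    {"x":1.5,"y":-1.4,"z":-0.9,"wx":0,"wy":0,"wz":-0.044,"hand":-1},
    {"x":2.2,"y":-1.8,"z":-0.9,"wx":0,"wy":0,"wz":-0.044,"hand":-1},
    {"x":2.2,"y":-1.7,"z":-0.9,"wx":0,"wy":0,"wz":-0.044,"hand":-1},
    {"x":2.3,"y":-1.6,"z":-0.9,"wx":0,"wy":0,"wz":-0.044,"hand":-1},
    {"x":2.4,"y":-1.5,"z":-0.9,"wx":0,"wy":0,"wz":-0.044,"hand":-1},
    {"x":2.4,"y":-1.4,"z":-0.9,"wx":0,"wy":0,"wz":-0.044,"hand":-1},
    {"x":2.5,"y":-1.2,"z":-0.9,"wx":0,"wy":0,"wz":-0.044,"hand":-1},
    {"x":2.5,"y":-1.1,"z":-0.9,"wx":0,"wy":0,"wz":-0.044,"hand":-1},
    {"x":2.6,"y":-1.0,"z":-0.9,"wx":0,"wy":0,"wz":-0.044,"hand":-1},
    {"x":2.6,"y":-0.9,"z":-0.9,"wx":0,"wy":0,"wz":-0.044,"hand":-1},
    {"x":2.7,"y":-0.8,"z":-0.9,"wx":0,"wy":0,"wz":-0.044,"hand":-1},
    {"x":2.7,"y":-0.7,"z":-0.9,"wx":0,"wy":0,"wz":-0.044,"hand":-1},
  ],
)

```text
time_s: 1.2
tcp_pos: [0.3898, -0.304, 0.5135]
tcp_rot: [0.896, 0.445, -0.0, 0.0]
force: [1.6, 0.4, 0.0]
opening: 0.0873
grasp_force: 0.0
```

move_arm(
  deltas=[
    {"x":2.7,"y":-0.6,"z":-0.9,"wx":0,"wy":0,"wz":-0.044,"hand":-1},
    {"x":1.5,"y":-0.4,"z":-0.9,"wx":0,"wy":0,"wz":-0.044,"hand":-1},
    {"x":0,"y":0,"z":0,"wx":0,"wy":0,"wz":0,"hand":-1},
    {"x":0,"y":0,"z":0,"wx":0,"wy":0,"wz":0,"hand":-1},
  ],
)

```text
time_s: 1.53
tcp_pos: [0.406, -0.2661, 0.5315]
tcp_rot: [0.876, 0.483, -0.0, 0.001]
force: [0.3, 0.2, -0.5]
opening: 0.0869
grasp_force: 0.0
```

```bash
python3 - <<'E'
from h import *
snap('wrist','w1b'); o=r.get_obs(); print(o['tcp_pos'],yaw(),o['time_s'],o['force'])
plan([.584,.192,.55],102.9,14)
E
```

```text
[ 0.40536537 -0.26739358  0.53069327] 57.565863193495645 1.5833 [-0.50179753 -0.63893668  0.08466643]
[ 3.45 -0.68 -0.14] [-0.      0.0001 -0.0565]
[ 3.49 -0.49 -0.14] [-0.      0.0001 -0.0565]
[ 3.51 -0.29 -0.14] [-0.      0.0001 -0.0565]
[ 3.52 -0.09 -0.14] [-0.      0.0001 -0.0565]
[ 3.52  0.11 -0.14] [-0.      0.0001 -0.0565]
[ 3.51  0.31 -0.14] [-0.      0.0001 -0.0565]
[ 3.48  0.5  -0.14] [-0.      0.0001 -0.0565]
[ 3.45  0.7  -0.14] [-0.      0.0001 -0.0565]
[ 3.41  0.89 -0.14] [-0.      0.0001 -0.0565]
[ 3.35  1.09 -0.14] [-0.      0.0001 -0.0565]
[ 3.28  1.27 -0.14] [-0.      0.0001 -0.0565]
[ 3.21  1.46 -0.14] [-0.      0.0001 -0.0565]
[ 3.12  1.64 -0.14] [-0.      0.0001 -0.0565]
[ 3.02  1.81 -0.14] [-0.      0.0001 -0.0565]
```

View pics/w1b.png

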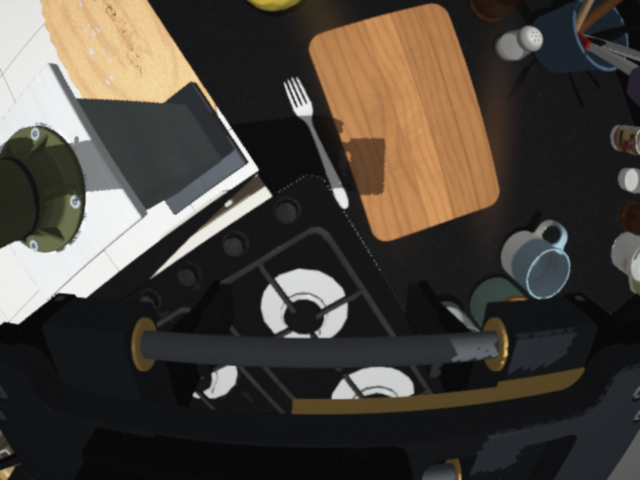

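The wrist view shows the whole board, with corners near (311,42), (442,5), (498,197) and (380,241). The fork lies beside its front edge. I'll move on to a point above the grip, then work out both places.

move_arm(
  deltas=[
    {"x":2.5,"y":-0.5,"z":-0.2,"wx":0,"wy":0,"wz":-0.057,"hand":-1},
    {"x":3.5,"y":-0.5,"z":-0.2,"wx":0,"wy":0,"wz":-0.057,"hand":-1},
    {"x":3.5,"y":-0.3,"z":-0.2,"wx":0,"wy":0,"wz":-0.057,"hand":-1},
    {"x":3.5,"y":-0.1,"z":-0.2,"wx":0,"wy":0,"wz":-0.057,"hand":-1},
    {"x":3.5,"y":0.1,"z":-0.2,"wx":0,"wy":0,"wz":-0.057,"hand":-1},
    {"x":3.5,"y":0.3,"z":-0.2,"wx":0,"wy":0,"wz":-0.057,"hand":-1},
    {"x":3.5,"y":0.5,"z":-0.2,"wx":0,"wy":0,"wz":-0.057,"hand":-1},
    {"x":3.5,"y":0.7,"z":-0.2,"wx":0,"wy":0,"wz":-0.057,"hand":-1},
    {"x":3.4,"y":0.9,"z":-0.2,"wx":0,"wy":0,"wz":-0.057,"hand":-1},
    {"x":3.4,"y":1.1,"z":-0.1,"wx":0,"wy":0,"wz":-0.057,"hand":-1},
    {"x":3.3,"y":1.3,"z":0,"wx":0,"wy":0,"wz":-0.057,"hand":-1},
    {"x":2.0,"y":1.4,"z":0,"wx":0,"wy":0,"wz":-0.057,"hand":-1},
  ],
)

```text
time_s: 2.58
tcp_pos: [0.5544, 0.1098, 0.5491]
tcp_rot: [0.662, 0.749, 0.0, -0.001]
force: [-0.9, -0.1, 0.7]
opening: 0.0869
grasp_force: 0.0
```

```bash
python3 - <<'E'
from h import *
im=cv2.imread('pics/w1b.png');hsv=cv2.cvtColor(im,cv2.COLOR_BGR2HSV)
m=cv2.inRange(hsv,(5,70,50),(25,255,255));k=np.zeros_like(m)
cv2.fillConvexPoly(k,np.array([(300,36),(440,-6),(510,200),(378,250)]),1);m*=k
c=max(cv2.findContours(m,0,2)[0],key=cv2.contourArea)
h=cv2.convexHull(c)[:,0,:]
pts=np.array([atz('w1b',u,v,.021,True)[:2] for u,v in h],np.float32);print('wrist board',cv2.minAreaRect(pts))
snap('wrist','w2'); o=r.get_obs(); print(o['tcp_pos'],yaw(),o['time_s'])
im=cv2.imread('pics/w2.png');hsv=cv2.cvtColor(im,cv2.COLOR_BGR2HSV)
E
```

```text
wrist board ((0.5625487565994263, -0.25662487745285034), (0.3061347007751465, 0.2094898223876953), 77.32626342773438)
[0.55556582 0.11276496 0.54820083] 97.43947375990388 2.6333
```

View pics/w2.png

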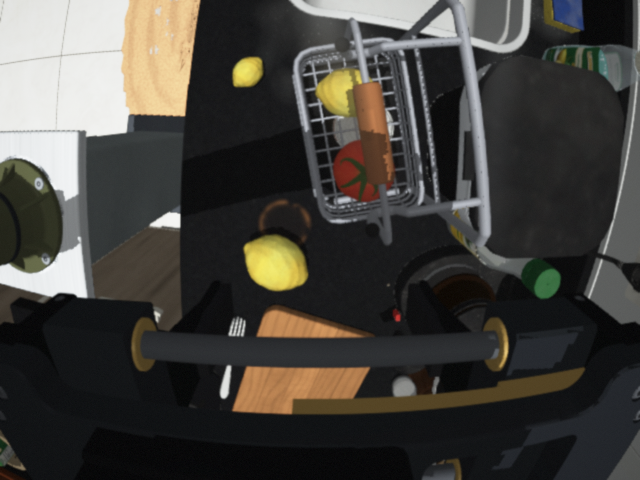

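The wrist view shows the wooden grip from about (366,85) to (375,185), with the handle bar's ends at (352,24) and (388,239). Taking the scene view's offset into account, the board's centre is about (0.562, -0.256). I'll fix the grip from three views.

```bash
python3 - <<'E'
from h import *
im=cv2.imread('pics/w2.png');hsv=cv2.cvtColor(im,cv2.COLOR_BGR2HSV)
m=cv2.inRange(hsv,(7,100,60),(18,255,255));k=np.zeros_like(m);k[78:192,350:395]=1;m*=k
c=max(cv2.findContours(m,0,2)[0],key=cv2.contourArea);q=cv2.minAreaRect(c);print(q,cv2.contourArea(c))
u,v=q[0];print('z.25',atz('w2',u,v,.25,True))
print(tri(('scene0',212.3,250.4),('top0',191.7,228.2),('w2',u,v,True)))
a,b=atz('w2',352,24,.25,True),atz('w2',388,239,.25,True);print(a,b,(a+b)/2,np.linalg.norm(a-b),np.degrees(np.arctan2(-(a-b)[0],(a-b)[1])))
b=cv2.boxPoints(q);print(b.tolist())
plan([.5855,.1915,.52],103,4)
E
```

```text
((368.21002197265625, 136.9700164794922), (108.61161041259766, 42.00214385986328), 81.8698959350586) 2757.0
z.25 [0.58093137 0.18857294 0.25      ]
(array([0.58325962, 0.19096005, 0.25165099]), [np.float64(0.003078732653631959), np.float64(0.001891132163047482), np.float64(0.0034575503817043324)])
[0.55813342 0.27296107 0.25      ] [0.60883374 0.11147217 0.25      ] [0.58348358 0.19221662 0.25      ] 0.16926070759072046 17.429967424735434
[[339.7400207519531, 86.18001556396484], [381.3200378417969, 80.2400131225586], [396.6800231933594, 187.760009765625], [355.1000061035156, 193.70001220703125]]
[1.85 1.   0.71] [ 0.     -0.0012 -0.0243]
[1.83 1.04 0.71] [ 0.     -0.0012 -0.0243]
[1.8  1.09 0.71] [ 0.     -0.0012 -0.0243]
[1.78 1.13 0.71] [ 0.     -0.0012 -0.0243]
```

move_arm(
  deltas=[
    {"x":1.8,"y":1.0,"z":1.0,"wx":0,"wy":0,"wz":-0.024,"hand":-1},
    {"x":1.8,"y":1.0,"z":1.5,"wx":0,"wy":0,"wz":-0.024,"hand":-1},
    {"x":1.7,"y":1.0,"z":1.5,"wx":0,"wy":0,"wz":-0.024,"hand":-1},
    {"x":1.5,"y":1.0,"z":1.0,"wx":0,"wy":0,"wz":-0.024,"hand":-1},
    {"x":0,"y":0,"z":0,"wx":0,"wy":0,"wz":0,"hand":-1},
    {"x":0,"y":0,"z":0,"wx":0,"wy":0,"wz":0,"hand":-1},
    {"x":0,"y":0,"z":0,"wx":0,"wy":0,"wz":0,"hand":-1},
  ],
)

```text
time_s: 3.22
tcp_pos: [0.5837, 0.1792, 0.4994]
tcp_rot: [0.628, 0.778, -0.001, 0.0]
force: [1.0, -0.2, 0.2]
opening: 0.0872
grasp_force: 0.0
```

```bash
python3 - <<'E'
from h import *
snap('wrist','w3'); o=r.get_obs(); print(o['tcp_pos'],yaw(),o['time_s'])
im=cv2.imread('pics/w3.png')[100:400,200:500]; cv2.imwrite('pics/w3c.png',cv2.resize(im,(600,600),interpolation=cv2.INTER_CUBIC))
E
```

```text
[0.5836756  0.17919782 0.49990611] 102.13966213766662 3.2667
```

View pics/w3c.png

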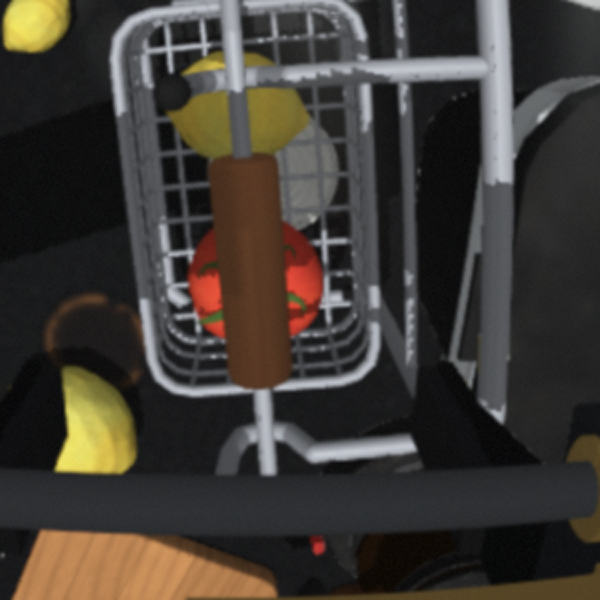

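The near view shows the grip from crop (245,157) to (261,382), which is pixels (322.5,178.5) to (330.5,291). The left hook's ball is at crop (174,92) and the right hook is crossing the bar near (262,435).

```bash
python3 - <<'E'
from h import *
a,b=atz('w3',322.5,178.5,.25,True),atz('w3',330.5,291,.25,True);d=a-b
print(a,b,(a+b)/2,np.linalg.norm(d),np.degrees(np.arctan2(-d[0],d[1])))
e=atz('w3',316.5,100,.25,True);d=e-b;print(np.degrees(np.arctan2(-d[0],d[1])))
d=a-b
print(tri(('scene0',212.3,250.4),('top0',191.7,228.2),('w3',326.7,236,True)))
print('ballL',atz('w3',287,146,.29,True))
g=(a+b)/2
plan([g[0],g[1],.25+.164],103,10)
E
```

```text
[0.57467762 0.22848862 0.25      ] [0.59633881 0.15455587 0.25      ] [0.58550822 0.19152224 0.25      ] 0.07704063184864618 16.329794316405376
16.36897630142434
(array([0.58579718, 0.19224095, 0.24904029]), [np.float64(0.0013653078183277036), np.float64(0.0011804185894043044), np.float64(0.00045390277931607305)])
ballL [0.5519812  0.24709642 0.29      ]
[0.12 0.04 0.86] [-0.      0.0001 -0.0015]
[0.12 0.04 0.86] [-0.      0.0001 -0.0015]
[0.12 0.04 0.86] [-0.      0.0001 -0.0015]
[0.12 0.04 0.86] [-0.      0.0001 -0.0015]
[0.12 0.04 0.86] [-0.      0.0001 -0.0015]
[0.12 0.04 0.86] [-0.      0.0001 -0.0015]
[0.12 0.04 0.86] [-0.      0.0001 -0.0015]
[0.12 0.05 0.86] [-0.      0.0001 -0.0015]
[0.12 0.05 0.86] [-0.      0.0001 -0.0015]
[0.12 0.05 0.86] [-0.      0.0001 -0.0015]
```

The views agree: grip at (0.5857, 0.192, 0.249), stand yaw about 16.3°, and the hook ball where that predicts. I'll align over it and descend.

move_arm(
  deltas=[
    {"x":0.4,"y":0.1,"z":0,"wx":0,"wy":0,"wz":-0.024,"hand":-1},
    {"x":0.4,"y":0.1,"z":0,"wx":0,"wy":0,"wz":-0.025,"hand":-1},
    {"x":0.4,"y":0.1,"z":0.6,"wx":0,"wy":0,"wz":-0.024,"hand":-1},
    {"x":0,"y":0.1,"z":1,"wx":0,"wy":0,"wz":0,"hand":-1},
    {"x":0,"y":0,"z":1,"wx":0,"wy":0,"wz":0,"hand":-1},
    {"x":0,"y":0,"z":1,"wx":0,"wy":0,"wz":0,"hand":-1},
    {"x":0,"y":0,"z":1,"wx":0,"wy":0,"wz":0,"hand":-1},
    {"x":0,"y":0,"z":0,"wx":0,"wy":0,"wz":0,"hand":-1},
    {"x":0,"y":0,"z":0,"wx":0,"wy":0,"wz":0,"hand":-1},
  ],
)

```text
time_s: 4.02
tcp_pos: [0.5841, 0.1933, 0.4526]
tcp_rot: [0.598, 0.801, -0.001, -0.0]
force: [0.5, -1.0, 0.6]
opening: 0.0869
grasp_force: 0.0
```

```bash
python3 - <<'E'
from h import *
o=r.get_obs(); print(o['tcp_pos'],yaw(),o['time_s'],o['force'])
plan([.5857,.192,.413],106.3,4)
E
```

```text
[0.58409227 0.19330983 0.45262913] 106.48511169526348 4.0167 [ 0.53224336 -1.01758361  0.55633953]
[-0.04  0.03  0.99] [-0.0005  0.0001  0.0008]
[-0.04  0.03  0.99] [-0.0005  0.0001  0.0008]
[-0.04  0.03  0.99] [-0.0005  0.0001  0.0008]
[-0.04  0.03  0.99] [-0.0005  0.0001  0.0008]
```

move_arm(
  deltas=[
    {"x":-0.1,"y":0.1,"z":1,"wx":0,"wy":0,"wz":0,"hand":-1},
    {"x":-0.1,"y":0,"z":1,"wx":0,"wy":0,"wz":0,"hand":-1},
    {"x":0,"y":0,"z":1,"wx":0,"wy":0,"wz":0,"hand":-1},
    {"x":0,"y":0,"z":0.9,"wx":0,"wy":0,"wz":0,"hand":-1},
    {"x":0,"y":0,"z":0,"wx":0,"wy":0,"wz":0,"hand":-1},
    {"x":0,"y":0,"z":0,"wx":0,"wy":0,"wz":0,"hand":-1},
    {"x":0,"y":0,"z":0,"wx":0,"wy":0,"wz":0,"hand":-1},
  ],
)

```text
time_s: 4.6
tcp_pos: [0.5857, 0.1922, 0.4149]
tcp_rot: [0.598, 0.801, 0.0, 0.0]
force: [-0.1, 0.2, 0.8]
opening: 0.087
grasp_force: 0.0
```

move_arm(
  deltas=[
    {"x":0,"y":0,"z":0,"wx":0,"wy":0,"wz":0,"hand":0.1},
    {"x":0,"y":0,"z":0,"wx":0,"wy":0,"wz":0,"hand":0.3},
    {"x":0,"y":0,"z":0,"wx":0,"wy":0,"wz":0,"hand":0.5},
    {"x":0,"y":0,"z":0,"wx":0,"wy":0,"wz":0,"hand":0.7},
    {"x":0,"y":0,"z":0,"wx":0,"wy":0,"wz":0,"hand":1},
    {"x":0,"y":0,"z":0,"wx":0,"wy":0,"wz":0,"hand":1},
    {"x":0,"y":0,"z":0,"wx":0,"wy":0,"wz":0,"hand":1},
    {"x":0,"y":0,"z":0,"wx":0,"wy":0,"wz":0,"hand":1},
  ],
  grip_force=30,
)

```text
time_s: 5.27
tcp_pos: [0.5857, 0.1921, 0.4147]
tcp_rot: [0.598, 0.801, -0.0, 0.0]
force: [-0.5, -0.4, 0.2]
opening: 0.0416
grasp_force: 0.0
```

move_arm(
  deltas=[
    {"x":0,"y":0,"z":0,"wx":0,"wy":0,"wz":0,"hand":1},
    {"x":0,"y":0,"z":0,"wx":0,"wy":0,"wz":0,"hand":1},
    {"x":0,"y":0,"z":0,"wx":0,"wy":0,"wz":0,"hand":1},
    {"x":0,"y":0,"z":0,"wx":0,"wy":0,"wz":0,"hand":1},
    {"x":0,"y":0,"z":0,"wx":0,"wy":0,"wz":0,"hand":1},
    {"x":0,"y":0,"z":0,"wx":0,"wy":0,"wz":0,"hand":1},
  ],
  grip_force=30,
)

```text
time_s: 5.77
tcp_pos: [0.5855, 0.1921, 0.4147]
tcp_rot: [0.598, 0.801, -0.0, -0.0]
force: [-1.0, -1.4, 1.2]
opening: 0.0213
grasp_force: 30.0
```

The grip is held at 21 mm opening and 30 N. I'll raise it a little first and check the load.

move_arm(
  deltas=[
    {"x":0,"y":0,"z":-0.3,"wx":0,"wy":0,"wz":0,"hand":1},
    {"x":0,"y":0,"z":-0.4,"wx":0,"wy":0,"wz":0,"hand":1},
    {"x":0,"y":0,"z":-0.5,"wx":0,"wy":0,"wz":0,"hand":1},
    {"x":0,"y":0,"z":-0.5,"wx":0,"wy":0,"wz":0,"hand":1},
    {"x":0,"y":0,"z":-0.3,"wx":0,"wy":0,"wz":0,"hand":1},
    {"x":0,"y":0,"z":0,"wx":0,"wy":0,"wz":0,"hand":1},
  ],
  grip_force=35,
)

```text
time_s: 6.27
tcp_pos: [0.5859, 0.1923, 0.4357]
tcp_rot: [0.598, 0.801, 0.001, 0.0]
force: [0.1, 0.4, -4.8]
opening: 0.0212
grasp_force: 35.0
```

It carries the basket's weight (about 5 N) with no side force. Another 45 mm puts the bar near z = 0.316.

move_arm(
  deltas=[
    {"x":0,"y":0,"z":-0.4,"wx":0,"wy":0,"wz":0,"hand":1},
    {"x":0,"y":0,"z":-0.7,"wx":0,"wy":0,"wz":0,"hand":1},
    {"x":0,"y":0,"z":-0.8,"wx":0,"wy":0,"wz":0,"hand":1},
    {"x":0,"y":0,"z":-0.8,"wx":0,"wy":0,"wz":0,"hand":1},
    {"x":0,"y":0,"z":-0.8,"wx":0,"wy":0,"wz":0,"hand":1},
    {"x":0,"y":0,"z":-0.6,"wx":0,"wy":0,"wz":0,"hand":1},
    {"x":0,"y":0,"z":-0.4,"wx":0,"wy":0,"wz":0,"hand":1},
    {"x":0,"y":0,"z":0,"wx":0,"wy":0,"wz":0,"hand":1},
    {"x":0,"y":0,"z":0,"wx":0,"wy":0,"wz":0,"hand":1},
    {"x":0,"y":0,"z":0,"wx":0,"wy":0,"wz":0,"hand":1},
  ],
)

```text
time_s: 7.1
tcp_pos: [0.5856, 0.192, 0.4793]
tcp_rot: [0.598, 0.801, -0.0, -0.0]
force: [0.7, -0.1, -4.6]
opening: 0.0212
grasp_force: 35.0
```

```bash
python3 - <<'E'
from h import *
snap('scene','s1'); snap('wrist','w4');o=r.get_obs(); print(o['tcp_pos'],yaw(),o['force'],o['moment'])
a=cv2.imread('pics/s1.png')[150:390,110:310]; a=cv2.resize(a,(500,600))
b=cv2.imread('pics/w4.png')[90:390,180:480]
q=np.zeros((600,800,3),np.uint8);q[:,:500]=a;q[:300,500:]=b;cv2.imwrite('pics/c4.png',q)
E
```

```text
[0.58563223 0.19193954 0.47910505] 106.50259090360524 [ 0.69204789 -1.09398776 -4.56341357] [ 0.01615306 -0.17455919 -0.01031969]
```

View pics/c4.png

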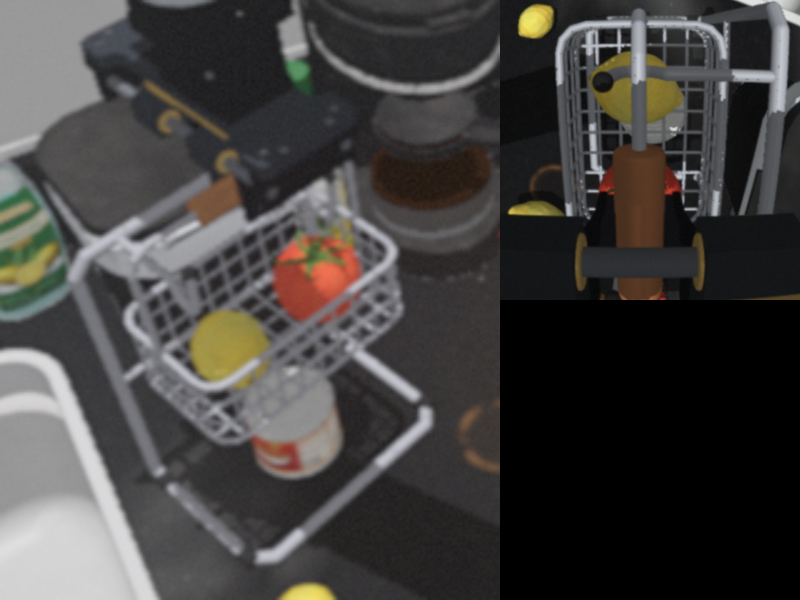

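The bar now sits above the hooks at about z = 0.314, seen crossing over the left hook in the wrist view. The basket is level with both fruits inside and the tin is untouched. I'll draw it straight out along the stand's -x, which is tool -y.

move_arm(
  deltas=[
    {"x":0,"y":-0.3,"z":0,"wx":0,"wy":0,"wz":0,"hand":1},
    {"x":0,"y":-0.6,"z":0,"wx":0,"wy":0,"wz":0,"hand":1},
    {"x":0,"y":-0.9,"z":0,"wx":0,"wy":0,"wz":0,"hand":1},
    {"x":0,"y":-1.1,"z":0,"wx":0,"wy":0,"wz":0,"hand":1},
    {"x":0,"y":-1.3,"z":0,"wx":0,"wy":0,"wz":0,"hand":1},
    {"x":0,"y":-1.4,"z":0,"wx":0,"wy":0,"wz":0,"hand":1},
    {"x":0,"y":-1.4,"z":0,"wx":0,"wy":0,"wz":0,"hand":1},
    {"x":0,"y":-1.3,"z":0,"wx":0,"wy":0,"wz":0,"hand":1},
    {"x":0,"y":-1.1,"z":0,"wx":0,"wy":0,"wz":0,"hand":1},
    {"x":0,"y":-0.9,"z":0,"wx":0,"wy":0,"wz":0,"hand":1},
    {"x":0,"y":-0.6,"z":0,"wx":0,"wy":0,"wz":0,"hand":1},
    {"x":0,"y":-0.3,"z":0,"wx":0,"wy":0,"wz":0,"hand":1},
  ],
)

```text
time_s: 8.2
tcp_pos: [0.4769, 0.1604, 0.4798]
tcp_rot: [0.598, 0.801, -0.001, 0.001]
force: [-0.2, -0.2, -4.8]
opening: 0.0212
grasp_force: 35.0
```

```bash
python3 - <<'E'
from h import *
o=r.get_obs(); print(o['tcp_pos'],yaw(),o['force'])
plan([.49,-.2,.479],77.3,24)
E
```

```text
[0.47694875 0.1603596  0.47984138] 106.49976870735323 [-0.16560814 -0.20003874 -4.82222503]
[-1.46 -0.37  0.01] [0.     0.0001 0.0212]
[-1.46 -0.34  0.01] [0.     0.0001 0.0212]
[-1.47 -0.31  0.01] [0.     0.0001 0.0212]
[-1.48 -0.28  0.01] [0.     0.0001 0.0212]
[-1.48 -0.25  0.01] [0.     0.0001 0.0212]
[-1.49 -0.22  0.01] [0.     0.0001 0.0212]
[-1.49 -0.19  0.01] [0.     0.0001 0.0212]
[-1.49 -0.15  0.01] [0.     0.0001 0.0212]
[-1.5  -0.12  0.01] [0.     0.0001 0.0212]
[-1.5  -0.09  0.01] [0.     0.0001 0.0212]
[-1.5  -0.06  0.  ] [0.     0.0001 0.0212]
[-1.5  -0.03  0.  ] [0.     0.0001 0.0212]
[-1.5  0.   0. ] [0.     0.0001 0.0212]
[-1.5   0.04  0.  ] [0.     0.0001 0.0212]
[-1.5   0.07  0.  ] [0.     0.0001 0.0212]
[-1.5  0.1  0. ] [0.     0.0001 0.0212]
[-1.5   0.13  0.  ] [0.     0.0001 0.0212]
[-1.49  0.16  0.  ] [0.     0.0001 0.0212]
[-1.49  0.2   0.  ] [0.     0.0001 0.0212]
[-1.49  0.23  0.  ] [0.     0.0001 0.0212]
[-1.48  0.26  0.  ] [0.     0.0001 0.0212]
[-1.47  0.29  0.  ] [0.     0.0001 0.0212]
[-1.47  0.32  0.  ] [0.     0.0001 0.0212]
[-1.46  0.35  0.  ] [0.     0.0001 0.0212]
```

move_arm(
  deltas=[
    {"x":-0.4,"y":-0.1,"z":0,"wx":0,"wy":0,"wz":0.01,"hand":1},
    {"x":-0.8,"y":-0.2,"z":0,"wx":0,"wy":0,"wz":0.02,"hand":1},
    {"x":-1.2,"y":-0.3,"z":0,"wx":0,"wy":0,"wz":0.021,"hand":1},
    {"x":-1.5,"y":-0.3,"z":0,"wx":0,"wy":0,"wz":0.021,"hand":1},
    {"x":-1.5,"y":-0.3,"z":0,"wx":0,"wy":0,"wz":0.021,"hand":1},
    {"x":-1.5,"y":-0.3,"z":0,"wx":0,"wy":0,"wz":0.021,"hand":1},
    {"x":-1.5,"y":-0.2,"z":0,"wx":0,"wy":0,"wz":0.021,"hand":1},
    {"x":-1.5,"y":-0.2,"z":0,"wx":0,"wy":0,"wz":0.021,"hand":1},
    {"x":-1.5,"y":-0.2,"z":0,"wx":0,"wy":0,"wz":0.021,"hand":1},
    {"x":-1.5,"y":-0.1,"z":0,"wx":0,"wy":0,"wz":0.021,"hand":1},
    {"x":-1.5,"y":-0.1,"z":0,"wx":0,"wy":0,"wz":0.021,"hand":1},
    {"x":-1.5,"y":0,"z":0,"wx":0,"wy":0,"wz":0.021,"hand":1},
  ],
)

```text
time_s: 9.2
tcp_pos: [0.4827, -0.0023, 0.4797]
tcp_rot: [0.691, 0.723, -0.0, 0.0]
force: [0.5, 0.8, -3.9]
opening: 0.0211
grasp_force: 35.0
```

move_arm(
  deltas=[
    {"x":-1.5,"y":0,"z":0,"wx":0,"wy":0,"wz":0.021,"hand":1},
    {"x":-1.5,"y":0,"z":0,"wx":0,"wy":0,"wz":0.021,"hand":1},
    {"x":-1.5,"y":0.1,"z":0,"wx":0,"wy":0,"wz":0.021,"hand":1},
    {"x":-1.5,"y":0.1,"z":0,"wx":0,"wy":0,"wz":0.021,"hand":1},
    {"x":-1.5,"y":0.1,"z":0,"wx":0,"wy":0,"wz":0.021,"hand":1},
    {"x":-1.5,"y":0.2,"z":0,"wx":0,"wy":0,"wz":0.021,"hand":1},
    {"x":-1.5,"y":0.2,"z":0,"wx":0,"wy":0,"wz":0.021,"hand":1},
    {"x":-1.5,"y":0.2,"z":0,"wx":0,"wy":0,"wz":0.021,"hand":1},
    {"x":-1.5,"y":0.3,"z":0,"wx":0,"wy":0,"wz":0.021,"hand":1},
    {"x":-1.5,"y":0.3,"z":0,"wx":0,"wy":0,"wz":0.021,"hand":1},
    {"x":-1.2,"y":0.3,"z":0,"wx":0,"wy":0,"wz":0.021,"hand":1},
    {"x":-0.8,"y":0.3,"z":0,"wx":0,"wy":0,"wz":0.021,"hand":1},
  ],
)

```text
time_s: 10.2
tcp_pos: [0.4931, -0.1747, 0.4796]
tcp_rot: [0.777, 0.63, -0.0, 0.0]
force: [0.5, -1.0, -4.8]
opening: 0.0209
grasp_force: 35.0
```

```bash
python3 - <<'E'
from h import *
o=r.get_obs(); print(o['tcp_pos'],yaw(),o['force'],o['time_s'])
plan([.562,-.256,.42],77.3,12)
E
```

```text
[ 0.49311062 -0.17470283  0.47956667] 78.07804457623934 [ 0.54041664 -1.04738813 -4.83927873] 10.2
[-0.54  0.7   0.5 ] [-0.      0.0001  0.0011]
[-0.54  0.7   0.5 ] [-0.      0.0001  0.0011]
[-0.54  0.7   0.5 ] [-0.      0.0001  0.0011]
[-0.54  0.7   0.5 ] [-0.      0.0001  0.0011]
[-0.54  0.7   0.5 ] [-0.      0.0001  0.0011]
[-0.54  0.7   0.5 ] [-0.      0.0001  0.0011]
[-0.54  0.71  0.5 ] [-0.      0.0001  0.0011]
[-0.54  0.71  0.5 ] [-0.      0.0001  0.0011]
[-0.54  0.71  0.5 ] [-0.      0.0001  0.0011]
[-0.54  0.71  0.5 ] [-0.      0.0001  0.0011]
[-0.54  0.71  0.5 ] [-0.      0.0001  0.0011]
[-0.54  0.71  0.5 ] [-0.      0.0001  0.0011]
```

move_arm(
  deltas=[
    {"x":-0.4,"y":0.3,"z":0,"wx":0,"wy":0,"wz":0,"hand":1},
    {"x":-0.5,"y":0.7,"z":0.3,"wx":0,"wy":0,"wz":0,"hand":1},
    {"x":-0.6,"y":0.9,"z":0.6,"wx":0,"wy":0,"wz":0,"hand":1},
    {"x":-0.6,"y":0.9,"z":0.8,"wx":0,"wy":0,"wz":0,"hand":1},
    {"x":-0.6,"y":1.0,"z":0.8,"wx":0,"wy":0,"wz":0,"hand":1},
    {"x":-0.6,"y":1.0,"z":0.8,"wx":0,"wy":0,"wz":0,"hand":1},
    {"x":-0.6,"y":1.0,"z":0.8,"wx":0,"wy":0,"wz":0,"hand":1},
    {"x":-0.6,"y":0.9,"z":0.7,"wx":0,"wy":0,"wz":0,"hand":1},
    {"x":-0.5,"y":0.8,"z":0.6,"wx":0,"wy":0,"wz":0,"hand":1},
    {"x":-0.4,"y":0.6,"z":0.4,"wx":0,"wy":0,"wz":0,"hand":1},
    {"x":-0.3,"y":0.3,"z":0.2,"wx":0,"wy":0,"wz":0.005,"hand":1},
    {"x":0,"y":0,"z":0,"wx":0,"wy":0,"wz":0,"hand":1},
  ],
)

```text
time_s: 11.2
tcp_pos: [0.5642, -0.2461, 0.4189]
tcp_rot: [0.777, 0.629, -0.0, -0.0]
force: [-0.6, -0.7, -4.9]
opening: 0.0213
grasp_force: 35.0
```

```bash
python3 - <<'E'
from h import *
o=r.get_obs(); print(o['tcp_pos'],yaw(),o['force'],o['time_s'])
plan([.562,-.256,.37],77.3,6)
snap('scene','s2');snap('top','t2')
a=cv2.imread('pics/s2.png')[130:340,310:500]; a=cv2.resize(a,(400,442))
b=cv2.imread('pics/t2.png')[180:330,320:500]; b=cv2.resize(b,(400,333))
q=np.zeros((442,800,3),np.uint8);q[:,:400]=a;q[:333,400:]=b;cv2.imwrite('pics/c5.png',q)
E
```

```text
[ 0.56424657 -0.24607377  0.41894357] 77.96891811797775 [-0.63769959 -0.66555015 -4.89473848] 11.2
[-0.17 -0.    0.82] [-0.0001 -0.      0.0019]
[-0.17 -0.    0.82] [-0.0001 -0.      0.0019]
[-0.17 -0.    0.82] [-0.0001 -0.      0.0019]
[-0.17 -0.    0.82] [-0.0001 -0.      0.0019]
[-0.17 -0.    0.82] [-0.0001 -0.      0.0019]
[-0.17 -0.    0.82] [-0.0001 -0.      0.0019]
```

View pics/c5.png

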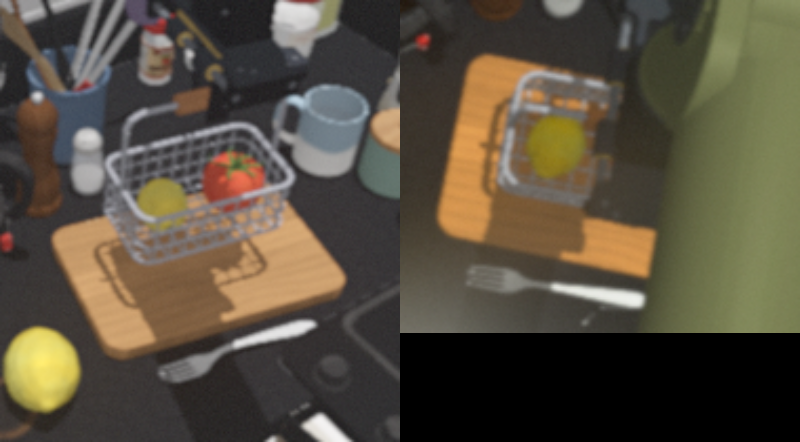

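The basket hangs level over the board with both fruits inside, aligned with it and about 10 mm short along -y. I'll correct that and lower it to just above contact, then settle it gently.

move_arm(
  deltas=[
    {"x":-0.2,"y":0,"z":0.3,"wx":0,"wy":0,"wz":0.003,"hand":1},
    {"x":-0.2,"y":0,"z":0.6,"wx":0,"wy":0,"wz":0.003,"hand":1},
    {"x":-0.2,"y":0,"z":0.8,"wx":0,"wy":0,"wz":0.003,"hand":1},
    {"x":-0.2,"y":0,"z":0.8,"wx":0,"wy":0,"wz":0.003,"hand":1},
    {"x":-0.2,"y":0,"z":0.8,"wx":0,"wy":0,"wz":0,"hand":1},
    {"x":0,"y":0,"z":0.7,"wx":0,"wy":0,"wz":0,"hand":1},
    {"x":0,"y":0,"z":0.6,"wx":0,"wy":0,"wz":0,"hand":1},
    {"x":0,"y":0,"z":0.5,"wx":0,"wy":0,"wz":0,"hand":1},
    {"x":0,"y":0,"z":0.4,"wx":0,"wy":0,"wz":0,"hand":1},
    {"x":0,"y":0,"z":0.2,"wx":0,"wy":0,"wz":0,"hand":1},
    {"x":0,"y":0,"z":0,"wx":0,"wy":0,"wz":0,"hand":1},
    {"x":0,"y":0,"z":0,"wx":0,"wy":0,"wz":0,"hand":1},
  ],
)

```text
time_s: 12.3
tcp_pos: [0.5619, -0.2549, 0.3629]
tcp_rot: [0.781, 0.625, 0.0, 0.0]
force: [-0.6, 0.2, -4.5]
opening: 0.0211
grasp_force: 35.0
```

move_arm(
  deltas=[
    {"x":0,"y":0,"z":0.1,"wx":0,"wy":0,"wz":0,"hand":1},
    {"x":0,"y":0,"z":0.1,"wx":0,"wy":0,"wz":0,"hand":1},
    {"x":0,"y":0,"z":0.1,"wx":0,"wy":0,"wz":0,"hand":1},
    {"x":0,"y":0,"z":0.1,"wx":0,"wy":0,"wz":0,"hand":1},
    {"x":0,"y":0,"z":0.1,"wx":0,"wy":0,"wz":0,"hand":1},
    {"x":0,"y":0,"z":0.1,"wx":0,"wy":0,"wz":0,"hand":1},
    {"x":0,"y":0,"z":0.1,"wx":0,"wy":0,"wz":0,"hand":1},
    {"x":0,"y":0,"z":0,"wx":0,"wy":0,"wz":0,"hand":1},
    {"x":0,"y":0,"z":0,"wx":0,"wy":0,"wz":0,"hand":1},
  ],
)

```text
time_s: 13.05
tcp_pos: [0.5618, -0.2549, 0.3556]
tcp_rot: [0.781, 0.625, -0.0, -0.0]
force: [1.2, 0.2, -5.0]
opening: 0.0214
grasp_force: 35.0
```

move_arm(
  deltas=[
    {"x":0,"y":0,"z":0.1,"wx":0,"wy":0,"wz":0,"hand":1},
    {"x":0,"y":0,"z":0.1,"wx":0,"wy":0,"wz":0,"hand":1},
    {"x":0,"y":0,"z":0.1,"wx":0,"wy":0,"wz":0,"hand":1},
    {"x":0,"y":0,"z":0.1,"wx":0,"wy":0,"wz":0,"hand":1},
    {"x":0,"y":0,"z":0,"wx":0,"wy":0,"wz":0,"hand":1},
    {"x":0,"y":0,"z":0,"wx":0,"wy":0,"wz":0,"hand":1},
  ],
)

```text
time_s: 13.55
tcp_pos: [0.5618, -0.2549, 0.3516]
tcp_rot: [0.781, 0.625, -0.0, -0.0]
force: [0.1, -0.0, -4.6]
opening: 0.0211
grasp_force: 35.0
```

move_arm(
  deltas=[
    {"x":0,"y":0,"z":0.05,"wx":0,"wy":0,"wz":0,"hand":1},
    {"x":0,"y":0,"z":0.05,"wx":0,"wy":0,"wz":0,"hand":1},
    {"x":0,"y":0,"z":0.05,"wx":0,"wy":0,"wz":0,"hand":1},
    {"x":0,"y":0,"z":0,"wx":0,"wy":0,"wz":0,"hand":1},
    {"x":0,"y":0,"z":0,"wx":0,"wy":0,"wz":0,"hand":1},
  ],
)

```text
time_s: 13.97
tcp_pos: [0.5623, -0.2546, 0.351]
tcp_rot: [0.781, 0.625, 0.001, 0.001]
force: [1.0, 1.6, 0.4]
opening: 0.0212
grasp_force: 35.0
```

The basket's weight is on the board, with the wrist force near zero. I'll lower the grip force, open, and rise straight up.

move_arm(
  deltas=[
    {"x":0,"y":0,"z":0,"wx":0,"wy":0,"wz":0,"hand":1},
    {"x":0,"y":0,"z":0,"wx":0,"wy":0,"wz":0,"hand":1},
    {"x":0,"y":0,"z":0,"wx":0,"wy":0,"wz":0,"hand":0.4},
    {"x":0,"y":0,"z":0,"wx":0,"wy":0,"wz":0,"hand":0.2},
    {"x":0,"y":0,"z":0,"wx":0,"wy":0,"wz":0,"hand":0},
    {"x":0,"y":0,"z":0,"wx":0,"wy":0,"wz":0,"hand":-0.3},
    {"x":0,"y":0,"z":0,"wx":0,"wy":0,"wz":0,"hand":-0.6},
    {"x":0,"y":0,"z":0,"wx":0,"wy":0,"wz":0,"hand":-0.8},
    {"x":0,"y":0,"z":0,"wx":0,"wy":0,"wz":0,"hand":-0.8},
    {"x":0,"y":0,"z":0,"wx":0,"wy":0,"wz":0,"hand":-0.8},
  ],
  grip_force=5,
)

```text
time_s: 14.8
tcp_pos: [0.5617, -0.255, 0.3502]
tcp_rot: [0.781, 0.625, -0.0, -0.0]
force: [-0.0, 0.9, 0.2]
opening: 0.0651
grasp_force: 0.0
```

move_arm(
  deltas=[
    {"x":0,"y":0,"z":-0.3,"wx":0,"wy":0,"wz":0,"hand":-0.8},
    {"x":0,"y":0,"z":-0.7,"wx":0,"wy":0,"wz":0,"hand":-0.8},
    {"x":0,"y":0,"z":-1,"wx":0,"wy":0,"wz":0,"hand":-0.8},
    {"x":0,"y":0,"z":-1.5,"wx":0,"wy":0,"wz":0,"hand":-0.8},
    {"x":0,"y":0,"z":-2,"wx":0,"wy":0,"wz":0,"hand":-0.8},
    {"x":0,"y":0,"z":-2,"wx":0,"wy":0,"wz":0,"hand":-0.8},
    {"x":0,"y":0,"z":-2,"wx":0,"wy":0,"wz":0,"hand":-0.8},
    {"x":0,"y":0,"z":-2,"wx":0,"wy":0,"wz":0,"hand":-0.8},
    {"x":0,"y":0,"z":-2,"wx":0,"wy":0,"wz":0,"hand":-0.8},
    {"x":0,"y":0,"z":-1.5,"wx":0,"wy":0,"wz":0,"hand":-0.8},
    {"x":0,"y":0,"z":-0.5,"wx":0,"wy":0,"wz":0,"hand":-0.8},
    {"x":0,"y":0,"z":0,"wx":0,"wy":0,"wz":0,"hand":-0.8},
  ],
)

```text
time_s: 15.8
tcp_pos: [0.562, -0.2547, 0.5077]
tcp_rot: [0.781, 0.625, 0.001, 0.002]
force: [0.8, -0.2, -0.7]
opening: 0.0781
grasp_force: 0.0
```

move_arm(
  deltas=[
    {"x":-1,"y":-1,"z":0,"wx":0,"wy":0,"wz":0,"hand":-0.8},
    {"x":-2,"y":-1,"z":0,"wx":0,"wy":0,"wz":0,"hand":-0.8},
    {"x":-2,"y":-1,"z":0,"wx":0,"wy":0,"wz":0,"hand":-0.8},
    {"x":-2,"y":-1,"z":0,"wx":0,"wy":0,"wz":0,"hand":-0.8},
    {"x":-2,"y":-1,"z":0,"wx":0,"wy":0,"wz":0,"hand":-0.8},
    {"x":-2,"y":-1,"z":0,"wx":0,"wy":0,"wz":0,"hand":-0.8},
    {"x":-2,"y":-1,"z":0,"wx":0,"wy":0,"wz":0,"hand":-0.8},
    {"x":-2,"y":-1,"z":0,"wx":0,"wy":0,"wz":0,"hand":-0.8},
    {"x":-2,"y":-1,"z":0,"wx":0,"wy":0,"wz":0,"hand":-0.8},
    {"x":-1,"y":-1,"z":0,"wx":0,"wy":0,"wz":0,"hand":-0.8},
    {"x":0,"y":0,"z":0,"wx":0,"wy":0,"wz":0,"hand":-0.8},
  ],
)

```text
time_s: 16.72
tcp_pos: [0.4205, -0.4122, 0.5037]
tcp_rot: [0.783, 0.622, -0.002, -0.001]
force: [-0.5, -0.1, -0.5]
opening: 0.0783
grasp_force: 0.0
```

```bash
python3 - <<'E'
from h import *
o=r.get_obs(); print(o['tcp_pos'],yaw(),o['force'],o['time_s'])
snap('scene','s3');snap('wrist','w3f')
a=cv2.imread('pics/s3.png')[130:340,310:500]; a=cv2.resize(a,(400,442))
b=cv2.imread('pics/w3f.png')[:,150:550]; b=cv2.resize(b,(400,480))
q=np.zeros((480,800,3),np.uint8);q[:442,:400]=a;q[:480,400:]=b;cv2.imwrite('pics/c6.png',q)
E
```

```text
[ 0.42052202 -0.41216241  0.50371104] 76.90279709633049 [-0.47350016 -0.13363222 -0.50665529] 16.7167
```

View pics/c6.png

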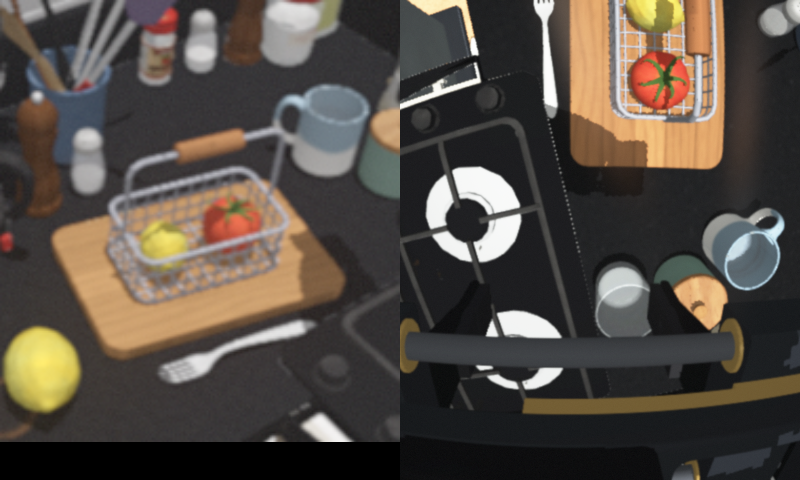

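The basket stands upright on the board with both fruits inside, and the fork, shaker and mill are in place. From the crop's bottom-front corners at (140,298) and (275,262) I'll check that it is centred.

```bash
python3 - <<'E'
from h import *
s=lambda u,v:(310+u*.475,130+v*.475)
y=np.radians(-12.7);X=np.array([np.cos(y),np.sin(y)]);Y=np.array([-X[1],X[0]])
bc=np.array([.562,-.256])
for n,uv,z in (('botL',(140,298),.023),('botR',(275,262),.023),('gripc',(209,146),.186),('bfrontL',(118,345),.021),('bfrontR',(338,274),.021),('bLback',(60,238),.021)):
    p=atz('s3',*s(*uv),z)[:2];print(n,p.round(4),'in board frame',((p-bc)@X).round(4),((p-bc)@Y).round(4))
# board edges in wrist view
f=lambda u,v:(u-400+150,v)
for n,uv in (('left',(572,150)),('left',(569,60)),('right',(722,150)),('right',(724,80)),('near',(640,167))):
    p=atz('w3f',*f(*uv),.021,True)[:2];print(n,p.round(4),((p-bc)@X).round(4),((p-bc)@Y).round(4))
p=atz('w3f',*f(697,53),.186,True)[:2];print('gripend',p,((p-bc)@X),((p-bc)@Y))
E
```

```text
botL [ 0.5396 -0.1601] in board frame -0.043 0.0886
botR [ 0.5004 -0.3271] in board frame -0.0445 -0.0829
gripc [ 0.5641 -0.2546] in board frame 0.0017 0.0018
bfrontL [ 0.4991 -0.1007] in board frame -0.0955 0.1377
bfrontR [ 0.4483 -0.3772] in board frame -0.0843 -0.1433
bLback [ 0.6698 -0.1373] in board frame 0.079 0.1394
left [ 0.4359 -0.3611] -0.0999 -0.1303
left [ 0.4576 -0.2503] -0.1031 -0.0174
right [ 0.6285 -0.3987] 0.0962 -0.1246
right [ 0.6488 -0.3083] 0.0962 -0.0319
near [ 0.5149 -0.4001] -0.0143 -0.151
gripend [ 0.55564313 -0.28970205] 0.0012079229925477935 -0.03427504533950968
```

The basket is within about 4 mm of the board's centre, standing level and clear of the robot. I'll hand in.

```bash
python3 -c "
from workcell import r
print(r.close_job())"
```

```text
the job is handed in; nothing more can be done
None
```

I lifted the basket clear of the hooks and set it down upright within about 4 mm of the board's centre, with the lemon and tomato still in it. I moved none of the other listed items and handed the job in at about 17 s.

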